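Load a filter column and close the rack with its keeper block

TASK

Slide the filter column sideways into the rack's open slot, all the way in, so that it hangs upright by its red flange resting on the white plate. Then, without gripping it, push the blue keeper block along the bench until it lies flush against the rack's slotted face and flush along the aluminium fence, closing the gap. Leave the beaker, the jar and the pipette where they are and let go of everything.

Things in the scene. Friction and masses are not known exactly. Their poses are not given: they have to be found in the camera images.
- dock: Column rack with guide fence, fixed to the bench (place and yaw vary). Origin on the bench under the middle of the rack's slotted face; x points square to and towards the fence, y into the rack, z up. Rack: x -50 to 50, y 0 to 90, 78 mm high: a white top plate 8 mm thick (z 70 to 78) on two grey cheeks with 50 mm empty space between them, centred on x = 0.
- slot_home (a point): Where the column's axis lies when pushed to the end of the slot, level with the plate's top: dock frame (0, 34, 78) mm. The slot in the white plate is 30 mm wide, centred on dock x = 0, open at the slotted face (y = 0) and ends square at y = 46 mm.
- rack_face (a point): Middle of the rack's slotted face (the face that looks to -y of the dock), dock frame (0, 0, 40) mm; axes as the dock's.
- fence_mid (a point): Point on the guiding face of the aluminium fence, a low fixed bar 40 mm high, 12 mm thick, running along dock y from -235 to +90 mm: dock frame (50, -110, 20) mm. Its guiding face is the plane dock x = 50 mm, in line with the rack's side.
- keeper: Loose hollow blue block, bare aluminium top with nine dark wells: 100 (x) by 96 (y) by 76 mm high, about 0.4 kg (varies). Stands before the slotted face, yawed up to 0.2 rad from the dock, its middle 18 to 50 mm short of its place along the fence, at least 70 mm from the face. Origin at centre of underside. Slides under a push of a few newtons at mid-height. Final place of origin: dock (0, -48, 0) mm.
- keeper_face (a point): Middle of the keeper's +y side, the side that must butt against the rack: keeper frame (0, +48, 40) mm.
- column_mid (a point): Filter column standing on the bench right or left of the dock: round, 110 mm tall, 90 g. From below: white foot 36 mm dia., 15 high; amber neck 24 dia., 40 long; red flange 42 dia., 5 thick; white upper tube 26 dia., 50 long, to grip. Point on its axis 55 mm above its bottom, at the flange's underside; z is its axis. Only the neck fits the slot: foot goes under the plate, flange over it.
- beaker_mid (a point): Glass beaker, 66 mm diameter, 85 mm high, bystander standing on the side of the dock where the column is not; the point is at its centre half-way up.
- jar_mid (a point): White screw jar, 68 mm diameter, 100 mm high, bystander; the point is at its centre half-way up.
- pipette_mid (a point): Green and white pipette lying on the bench, about 200 mm long, 22 mm thick, bystander; the point is on its axis 11 mm above the bench, where green meets white; x runs along it to the metal tip.
Things that resemble listed ones, but are neither listed nor needed, are in the scene too. Leave any purple look-alike of the keeper alone.

How it is judged:
By the outcome, as a careful person would: the job done as asked, in the order asked, and still so for the second after the job is handed in, with the robot touching nothing.
It also fails if it takes over 70 s, if anything falls off the work surface, if the arm or the gripper's body presses on something with over 40 N, if the wrist force passes 120 N, or if a joint passes its speed limit or range.

ROBOT

A 6-joint arm with a two-finger parallel gripper is mounted at the origin on the work surface. World frame = base frame: x ahead of the robot, y to its left, z up, the work surface at z = 0. Lengths are in mm, angles in degrees, forces in N, time in s.
With the tool pointing down it reaches from about 350 to 850 mm from the base axis. Payload 8.1 kg.
Tool frame: the origin (TCP) lies between the finger pads; the fingertips stand 22 mm ahead of it and the grasp point (between the pads) lies 3 mm ahead of it; z points along the fingers, y is the direction in which the jaws open and shut (so a half turn about z gives the same grasp; the last joint's range is limited). The gripper opens to 85 mm and grips with 20 to 120 N. Pads are 22 mm wide; open, the fingers measure 114 mm over their backs; the gripper's body (76 mm by 85 mm) begins 54 mm behind the grasp point. The pads swing forward as they close: fully open they stand 13 mm farther back than shut.
Start: joints at [-76.112, 7.471, 85.268, -0, 87.261, -4.893], TCP at [193.197, -568.05, 253.292] pointing down, gripper open.
Joint ranges: [-169.43, 169.43], [-51.17, 129.36], [1.28, 143.12], [-76.62, 256.62], [0, 156.53], [-152.29, 152.29]. Speed limits (degrees/s): [136.94, 136.94, 159.86, 180, 180, 180].

INTERFACE

Orientations are given as [roll, pitch, yaw] about the fixed x, y, z axes, in that order (R = Rz(yaw) Ry(pitch) Rx(roll)).
In Python, from bench import r gives the robot as it stands.
- The arm moves only by the tool drive_tool, never from a script. Its argument "moves" is a list of rows, each a list of 2 entries, a list of its own where there are three numbers: the shift along the world's x, y, z in mm, then the turn about the world's z in degrees. A call has exactly 8 rows; each row is the pose to reach, as a shift and turn from the pose commanded when the call began; what a row does not reach only later rows make up. A row lasts 1/12 s, in which the tool goes at most 41.7 mm and 7.16 degrees, less where a joint would pass 70% of its speed; a pose out of reach is approached as far as the arm can. A call with a gripper value outside its range is refused whole. "fingers" is the finger opening in mm, from 0 to 85.4, set as the call begins (left out, the last holds). The fingers move at their own pace and stop on an object; "squeeze" is the grip in N (left out, the last holds). Time passes only in rows, so rows that repeat a pose let the fingers close, or fill a call up. It gives the time, the measured TCP pose, the force and the opening at its end, in the units of the state.
- r.sense(): the state, without advancing time (a new reading comes with each control period).
- r.snapshot(name): name is "side" or "top"; returns a dict with "pixels" (400x640x3 uint8, red, green, blue), "camera_matrix" (3x3 intrinsics, pixels), "xyz" and "orientation" of the camera in the world. Camera axes: x right, y down, z forward; pixel columns grow to the right and rows downward; lengths in mm; the calibration is good to about 2 mm. A picture is of the moment at which its call begins. There is no depth.
- r.hand_in(): hands the job in, once; it reports no verdict.
The state is a dict: "time": time; "joint_pos": joint angles; "qd": joint speeds; "joint_efforts": joint torques, N m; "tool_pos": TCP position; "tcp_rot": TCP orientation; "ft_force": force on the tool from outside, world axes, zero at the start; "wrist_torque": the same for the moment, N m; "finger_gap": finger opening in mm.
Only numpy, scipy, OpenCV 4.12 (cv2) and the standard library are available. Lean on these libraries where they do the work, as an engineer would, in place of code of your own. Each camera call takes 0.05 s, during which the arm holds its last target.

## Working session

There is one attempt and no reset: what is moved stays moved. The work goes in short steps, Python scripts to look and compute and a tool call to move; the robot and the scene stay as the last step left them, time stands still between calls to the robot, and variables do not carry over. Pictures are saved under pics/ and viewed, and the job is handed in when it is done.

Besides the shell and the picture viewer there is one more tool, called after "Call:" by a JSON object that holds its "fn" and its "kwargs", one argument or row to a line. drive_tool: Moves the arm, as the interface text tells. Its arguments: {"type":"object","properties":{"moves":{"type":"array","items":{"type":"array"}},"fingers":{"type":"number"},"squeeze":{"type":"number"}},"required":["moves"]}

```bash
mkdir -p pics; ls; cat > h.py <<'E'
import numpy as np, cv2
from bench import r
def snap(n,f):
    s=r.snapshot(n); cv2.imwrite('pics/'+f,cv2.cvtColor(np.asarray(s['pixels']),cv2.COLOR_RGB2BGR)); 
    np.savez('pics/'+f+'.npz',K=s['camera_matrix'],t=s['xyz'],o=s['orientation'],p=s['pixels']); return s
E
python3 - <<'E'
from h import *
for n in('side','top'):
    s=snap(n,n+'0.png'); print(s['camera_matrix'],s['xyz'],s['orientation'])
print(r.sense())
E
```

```text
pics
[[493.77086478   0.         318.59061189]
 [  0.         493.77086478 199.5960124 ]
 [  0.           0.           1.        ]] [107.30667299 951.98011414 852.7092104 ] [-124.82472975    0.49133181 -153.81569021]
[[395.09382876   0.         311.56392144]
 [  0.         395.09382876 204.81591657]
 [  0.           0.           1.        ]] [461.38353953   8.05858423 974.51765972] [-173.45047048   -1.34828929  -88.48970405]
{'time': 0.1, 'joint_pos': array([-7.61123112e+01,  7.51294041e+00,  8.53250262e+01,  2.21739966e-03,
        8.72587557e+01, -4.89261198e+00]), 'qd': array([ 0.09927502, -0.08839924,  0.09053113, -0.00017872, -0.05517833,
        0.01955398]), 'joint_efforts': array([ 1.61785847e-03, -5.70954108e+01, -5.01940084e+01, -1.38948299e-04,
        8.13876599e-03,  4.11422900e-05]), 'tool_pos': array([ 193.09242346, -567.59860287,  252.3077209 ]), 'tcp_rot': array([-1.79903819e+02, -1.04559071e-02,  1.87801841e+01]), 'ft_force': array([ 0.25270648,  0.22888567, -0.49903855]), 'wrist_torque': array([0.01102414, 0.02669925, 0.02554032]), 'finger_gap': 85.52739358990898}
```

View pics/side0.png

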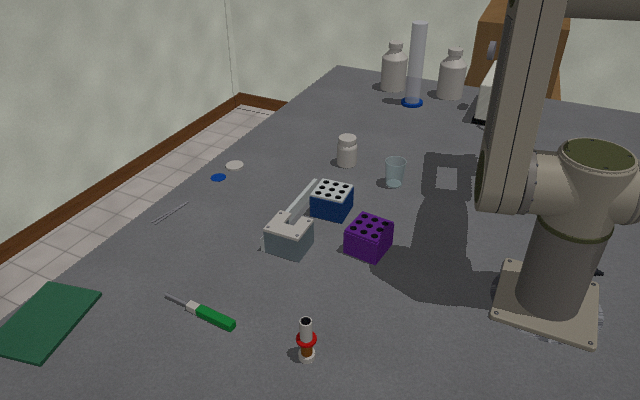

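View pics/top0.png

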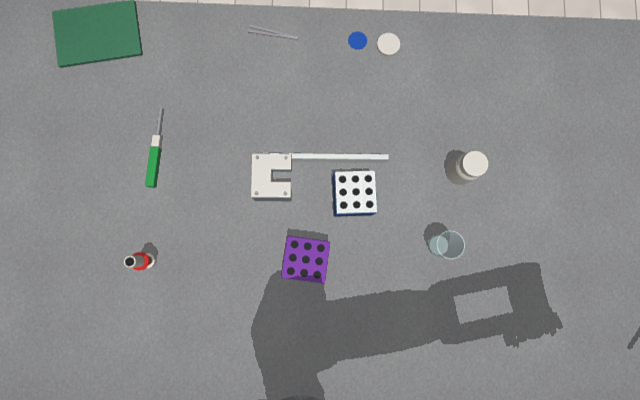

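```bash
cat >> h.py <<'E'
from scipy.spatial.transform import Rotation as Ro
def load(f):
    return dict(np.load('pics/'+f+'.npz'))
def ray(d,uv):
    v=np.linalg.inv(d['K'])@np.array([uv[0],uv[1],1.]); return Ro.from_euler('xyz',d['o'],degrees=True).as_matrix()@v
def onz(d,uv,z):
    v=ray(d,uv); return d['t']+v*(z-d['t'][2])/v[2]
def proj(d,P):
    q=Ro.from_euler('xyz',d['o'],degrees=True).as_matrix().T@(np.asarray(P,float)-d['t']); q=d['K']@q; return q[:2]/q[2]
def two(d1,a,d2,b):
    v1=ray(d1,a);v2=ray(d2,b);v1/=np.linalg.norm(v1);v2/=np.linalg.norm(v2)
    A=np.c_[v1,-v2];x=np.linalg.lstsq(A,d2['t']-d1['t'],rcond=None)[0]
    p=d1['t']+x[0]*v1;q=d2['t']+x[1]*v2; return (p+q)/2,np.linalg.norm(p-q)
def crop(d,x0,y0,x1,y1,f,k=4):
    im=cv2.cvtColor(d['p'][y0:y1,x0:x1],cv2.COLOR_RGB2BGR); cv2.imwrite('pics/'+f,cv2.resize(im,None,fx=k,fy=k,interpolation=cv2.INTER_CUBIC))
E
python3 - <<'E'
from h import *
t=load('top0.png');s=load('side0.png')
crop(t,240,140,400,225,'c1.png',5)
crop(t,110,235,170,285,'c2.png',10)
crop(s,250,160,400,270,'c3.png',5)
crop(s,280,300,340,370,'c4.png',8)
E
```

```text
(no output)
```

View pics/c1.png

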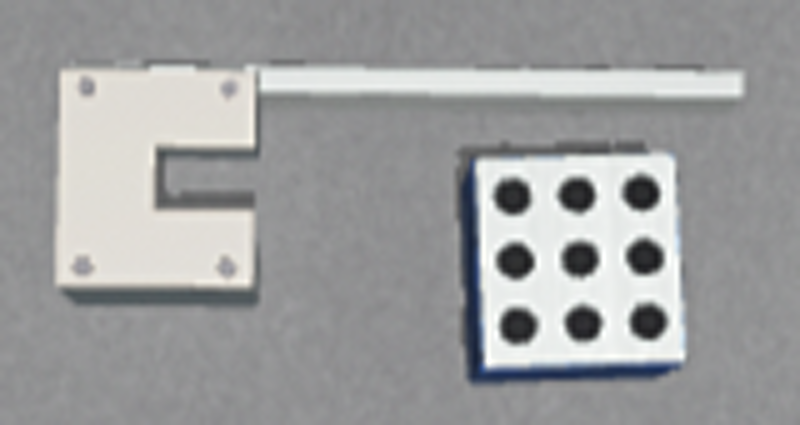

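View pics/c2.png

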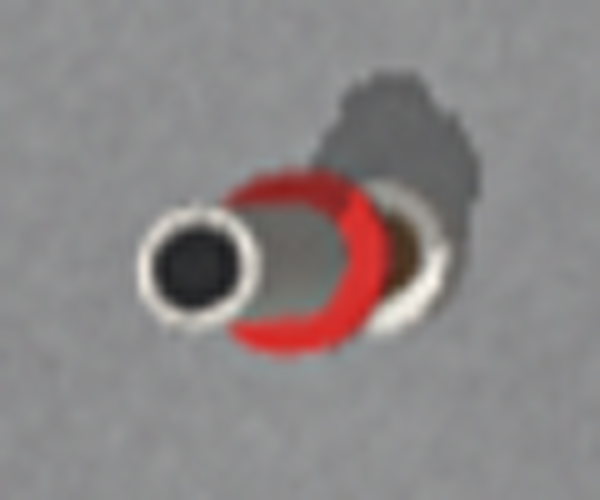

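View pics/c3.png

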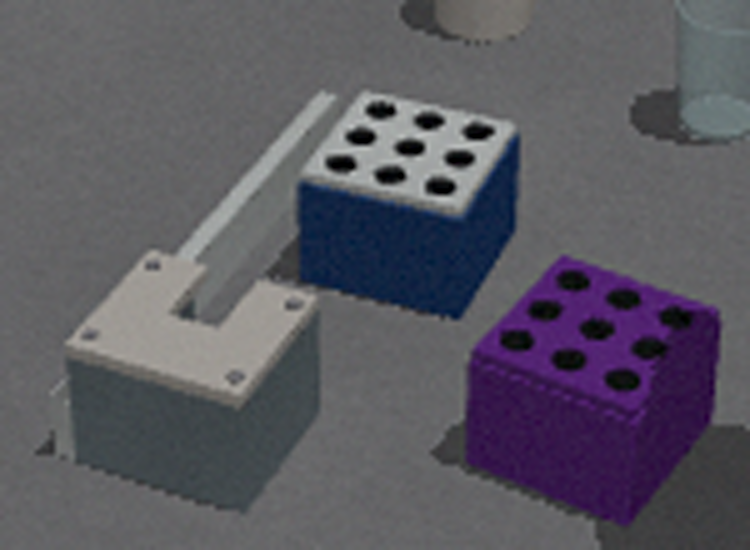

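View pics/c4.png

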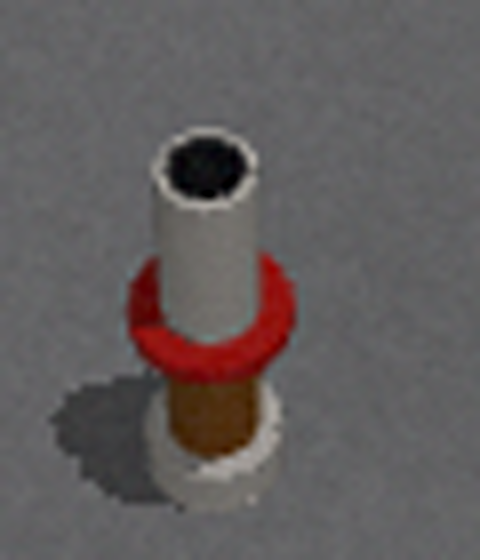

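```bash
python3 - <<'E'
from h import *
t=load('top0.png');s=load('side0.png')
c=lambda p,k,o:((p[0]+.5)/k-.5+o[0],(p[1]+.5)/k-.5+o[1])
print('plate',[onz(t,c(p,5,(240,140)),78)[:2].round(1) for p in [(60,69),(257,69),(255,287),(57,286)]])
print('slot',[onz(t,c(p,5,(240,140)),78)[:2].round(1) for p in [(155,148),(256,148),(255,208),(155,208)]])
print('fence',[onz(t,c(p,5,(240,140)),40)[:2].round(1) for p in [(258,93),(743,98),(258,67),(743,72)]])
print('keeper',[onz(t,c(p,5,(240,140)),76)[:2].round(1) for p in [(473,157),(673,153),(685,361),(483,371)]])
print('wells',[onz(t,c(p,5,(240,140)),76)[:2].round(1) for p in [(513,195),(641,193),(648,321),(518,326),(580,259)]])
a=c((198,268),10,(110,235)); b=c((206,167),8,(280,300))
print('coltop',onz(t,a,110).round(1),onz(s,b,110).round(1),two(t,a,s,b))
a=c((295,262),10,(110,235));b=c((212,310),8,(280,300))
print('flange60',onz(t,a,60).round(1),onz(s,b,60).round(1))
print('side keeper',[onz(s,c(p,5,(250,160)),76)[:2].round(1) for p in [(362,92),(519,124),(464,212),(299,182)]])
print('side plate',[onz(s,c(p,5,(250,160)),78)[:2].round(1) for p in [(151,251),(320,295),(239,403),(66,347)]])
for n,uv,z in [('beaker',(450,245),85),('jar',(475,164),100)]: print(n,onz(t,uv,z).round())
print('pip',onz(t,(153,147),11).round())
E
```

```text
plate [array([680.4, 131.4]), array([683.3,  40.5]), array([581.5,  38.1]), array([579.2, 128.3])]
slot [array([644.6,  86.2]), array([646.1,  39.7]), array([618.1,  39.3]), array([616.7,  85.1])]
fence [array([680.9,  41. ]), array([ 685.9, -194. ]), array([693.7,  41.4]), array([ 698.8, -193.9])]
keeper [array([645.4, -60.7]), array([ 650.2, -153.6]), array([ 553.3, -160. ]), array([546.1, -67.2])]
wells [array([628.1, -79.6]), array([ 630.9, -138.9]), array([ 571.3, -142.8]), array([567.2, -82.9]), array([ 599.2, -111. ])]
coltop [427.8 377.8 110. ] [425.5 377.9 110. ] (array([426.83316373, 377.68073837, 109.30470792]), np.float64(2.091680003777427))
flange60 [427.8 377.5  60. ] [424.2 379.8  60. ]
side keeper [array([ 646. , -151.1]), array([ 549.3, -158.9]), array([542.1, -64.7]), array([636.8, -51.8])]
side plate [array([677.2,  42.9]), array([578.2,  38.9]), array([574.6, 134.8]), array([674.8, 133.5])]
beaker [ 482. -325.   85.]
jar [ 667. -380.  100.]
pip [705. 384.  11.]
```

The candidates for the keeper are the blue block with the aluminium top at top (355,192) and the purple one at (305,258). The blue one fits, since it stands before the slotted face and crop c3 confirms it. There is only one column, at top (139,261), with the expected red flange, amber neck and white foot (crops c2 and c4). Rack plate corners are at top (252,153) to (291,197), and the slot opens to the right.

Call:
{"fn": "drive_tool", "kwargs": {
  "moves": [
    [[40, 32, 0], 6],
    [[80, 66, 0], 12],
    [[120, 100, 0], 18],
    [[160, 130, 0], 24],
    [[190, 160, 0], 30],
    [[220, 190, 0], 34],
    [[240, 210, 0], 36],
    [[250, 220, 0], 36]
  ],
  "fingers": 60,
  "squeeze": 30
}}

```text
time: 0.77
tool_pos: [444.2, -346.2, 252.9]
tcp_rot: [-180.0, -0.0, 54.9]
ft_force: [-0.5, -0.8, -0.3]
finger_gap: 60.1
```

Call:
{"fn": "drive_tool", "kwargs": {
  "moves": [
    [[5, 40, 0], 6],
    [[10, 80, 0], 12],
    [[15, 120, 0], 18],
    [[20, 160, 0], 24],
    [[25, 200, 0], 30],
    [[30, 240, 0], 36],
    [[32, 280, 0], 36],
    [[34, 310, 0], 36]
  ]
}}

```text
time: 1.43
tool_pos: [476.7, -35.1, 253.0]
tcp_rot: [-180.0, -0.0, 90.9]
ft_force: [1.2, 0.3, 0.6]
finger_gap: 60.4
```

Call:
{"fn": "drive_tool", "kwargs": {
  "moves": [
    [[-5, 40, 0], 0.6],
    [[-10, 80, 0], 0.6],
    [[-15, 120, 0], 0.6],
    [[-20, 160, 0], 0.6],
    [[-25, 200, 0], 0.6],
    [[-30, 240, 0], 0.6],
    [[-35, 280, 0], 0.6],
    [[-40, 310, 0], 0.6]
  ]
}}

```text
time: 2.1
tool_pos: [436.1, 274.8, 252.9]
tcp_rot: [-180.0, -0.0, 91.5]
ft_force: [0.8, -0.3, 0.0]
finger_gap: 60.0
```

Call:
{"fn": "drive_tool", "kwargs": {
  "moves": [
    [[-5, 40, 0], 0],
    [[-8, 80, 0], 0],
    [[-10, 104, 0], 0],
    [[-10, 104, -30], 0],
    [[-10, 104, -60], 0],
    [[-10, 104, -75], 0],
    [[-10, 104, -85], 0],
    [[-10, 104, -85], 0]
  ]
}}

```text
time: 2.77
tool_pos: [425.7, 374.9, 165.1]
tcp_rot: [-179.8, 0.2, 91.4]
ft_force: [-0.1, -0.3, -0.4]
finger_gap: 59.8
```

```bash
python3 - <<'E'
from h import *
s=snap('side','s1.png');t=snap('top','t1.png');print(r.sense()['tool_pos'])
S=load('s1.png');T=load('t1.png')
a=S['p'][240:400,230:390];b=T['p'][200:320,80:200]
a=cv2.resize(a,(400,400));b=cv2.resize(b,(400,400))
cv2.imwrite('pics/c5.png',np.hstack([a,b])[:,:,::-1])
E
```

```text
[427.40573512 375.92152539 168.78387198]
```

View pics/c5.png

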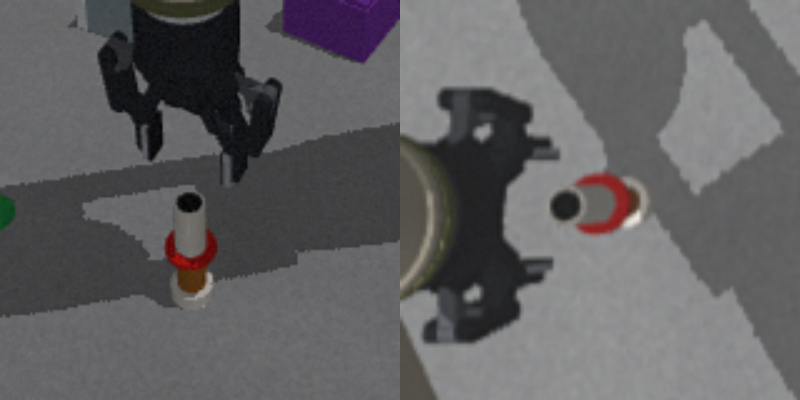

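The jaws straddle the column. In the top crop the fingers are at rows 147 and 265 and the tube at 205, so I can descend and close.

Call:
{"fn": "drive_tool", "kwargs": {
  "moves": [
    [[0, 2, -20], 0],
    [[0, 2, -40], 0],
    [[0, 2, -60], 0],
    [[0, 2, -70], 0],
    [[0, 2, -77], 0],
    [[0, 2, -77], 0],
    [[0, 2, -77], 0],
    [[0, 2, -77], 0]
  ]
}}

```text
time: 3.53
tool_pos: [428.1, 378.6, 93.0]
tcp_rot: [179.9, -0.1, 91.4]
ft_force: [-0.2, 0.8, -0.5]
finger_gap: 59.9
```

Call:
{"fn": "drive_tool", "kwargs": {
  "moves": [
    [[0, 0, 0], 0],
    [[0, 0, 0], 0],
    [[0, 0, 0], 0],
    [[0, 0, 0], 0],
    [[0, 0, 0], 0],
    [[0, 0, 0], 0],
    [[0, 0, 0], 0],
    [[0, 0, 0], 0]
  ],
  "fingers": 0,
  "squeeze": 30
}}

```text
time: 4.2
tool_pos: [427.6, 378.3, 92.1]
tcp_rot: [179.9, -0.0, 91.4]
ft_force: [-1.6, -0.1, 6.1]
finger_gap: 25.7
```

Call:
{"fn": "drive_tool", "kwargs": {
  "moves": [
    [[0, 0, 25], 0],
    [[0, 0, 60], 0],
    [[0, 0, 95], 0],
    [[10, -18, 110], 0],
    [[26, -48, 110], 0],
    [[44, -80, 110], 0],
    [[62, -115, 110], 0],
    [[80, -150, 110], 0]
  ]
}}

```text
time: 4.87
tool_pos: [507.4, 226.6, 201.2]
tcp_rot: [-180.0, 0.0, 91.4]
ft_force: [1.2, 0.0, -0.4]
finger_gap: 25.2
```

Call:
{"fn": "drive_tool", "kwargs": {
  "moves": [
    [[18, -34, 0], 0],
    [[36, -68, 0], 0],
    [[54, -102, 0], 0],
    [[72, -136, 0], 0],
    [[90, -170, 0], 0],
    [[108, -204, 0], 0],
    [[118, -226, 0], 0],
    [[124, -236, 0], 0]
  ]
}}

```text
time: 5.53
tool_pos: [631.8, -11.7, 200.6]
tcp_rot: [-180.0, 0.1, 91.2]
ft_force: [-0.3, 0.5, -0.7]
finger_gap: 25.2
```

Call:
{"fn": "drive_tool", "kwargs": {
  "moves": [
    [[0, 0, 0], 0],
    [[0, 0, 0], 0],
    [[0, 0, 0], 0],
    [[0, 0, -20], 0],
    [[0, 0, -40], 0],
    [[0, 0, -60], 0],
    [[0, 0, -70], 0],
    [[0, 0, -70], 0]
  ]
}}

```text
time: 6.2
tool_pos: [628.7, -6.4, 128.0]
tcp_rot: [-179.7, -0.0, 91.5]
ft_force: [-1.2, -0.4, -1.4]
finger_gap: 25.4
```

```bash
python3 - <<'E'
from h import *
s=snap('side','s2.png');t=snap('top','t2.png');q=r.sense();print(q['tool_pos'],q['tcp_rot'],q['finger_gap'])
S=load('s2.png');T=load('t2.png')
a=S['p'][140:290,240:390];b=T['p'][120:240,240:400]
a=cv2.resize(a,(400,400));b=cv2.resize(b,(400,300));b=np.vstack([b,np.zeros((100,400,3),np.uint8)])
cv2.imwrite('pics/c6.png',np.hstack([a,b])[:,:,::-1])
E
```

```text
[630.9795498   -7.09778437 131.63210548] [-1.79977436e+02 -9.14283072e-03  9.14494297e+01] 25.221503655294217
```

View pics/c6.png

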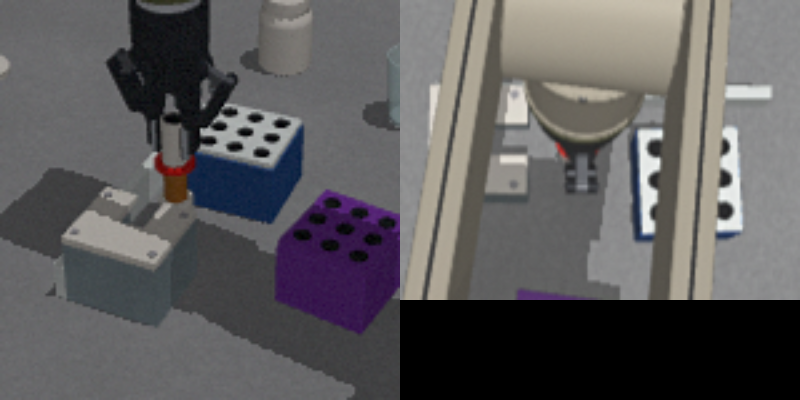

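```bash
python3 - <<'E'
from h import *
S=load('s2.png');crop(S,255,170,345,245,'c7.png',8)
hsv=cv2.cvtColor(S['p'],cv2.COLOR_RGB2HSV)
m=((hsv[...,0]<8)|(hsv[...,0]>172))&(hsv[...,1]>170)&(hsv[...,2]>60)
n,l,st,ce=cv2.connectedComponentsWithStats(m.astype(np.uint8));k=1+np.argmax(st[1:,4]);print(st[k],ce[k])
x,y,w,h=st[k][:4]; c=(x+(w-1)/2,y+(h-1)/2)
print(c,onz(S,c,97.5))
S0=load('side0.png');crop(S0,255,200,345,275,'c8.png',8)
E
```

```text
[298 198  15   8  54] [305.2037037  202.61111111]
(np.float64(305.0), np.float64(201.5)) [620.94593407   4.15674297  97.5       ]
```

View pics/c7.png

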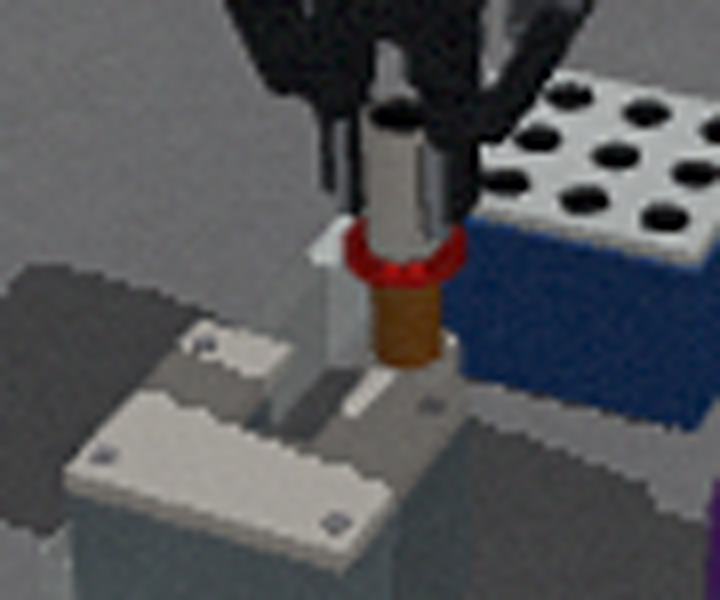

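View pics/c8.png

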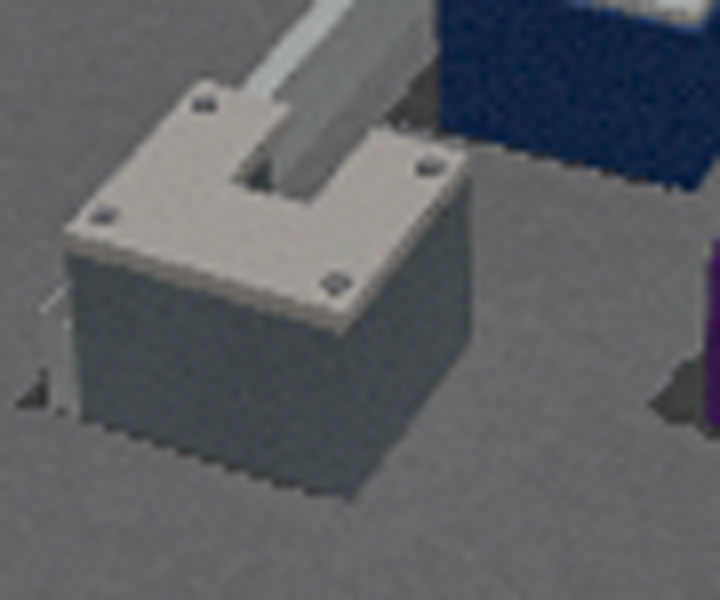

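```bash
python3 - <<'E'
from h import *
S=load('side0.png');c=lambda p,o:((p[0]+.5)/8-.5+o[0],(p[1]+.5)/8-.5+o[1])
for n,p in dict(mouth=(331,117),end=(273.5,192.5),mL=(290,104),mR=(372,130),eL=(235,183),eR=(312,202),cFL=(205,82),cFR=(470,154),cNR=(345,325),cNL=(66,232)).items(): print(n,onz(S,c(p,(255,200)),78)[:2].round(1))
print('hole',onz(S,c((397,112),(255,170)),150)[:2].round(1))
# predicted pixel for column at TCP
for z in(150,100,97.5,95): print(z,(proj(S,(631,-7.3,z))-[255,170])*8+3.5)
print('flange', onz(S,c((406,252),(255,170)),97.5)[:2])
E
```

```text
mouth [628.9  41.7]
end [626.2  85.6]
mL [644.6  41.2]
mR [613.3  42.2]
eL [639.9  86.5]
eR [612.7  84.6]
cFL [676.2  42.5]
cFR [578.4  40. ]
cNR [574.  134.5]
cNL [675.7 131.9]
hole [624.9  -1.6]
150 [388.55890547  99.04921424]
100 [392.49779702 224.3194071 ]
97.5 [392.69029502 230.44150044]
95 [392.88237955 236.55044377]
flange [621.13134814   1.99344517]
```

That snapshot caught the arm still settling (z 128, x 628.7), which explains the offset. Next I lower it, settle, and check just before the mouth.

Call:
{"fn": "drive_tool", "kwargs": {
  "moves": [
    [[0, 5, -4], 0],
    [[0, 10, -8], 0],
    [[0, 14, -10], 0],
    [[0.5, 16, -10], 0],
    [[0.5, 16, -10], 0],
    [[0.5, 16, -10], 0],
    [[0.5, 16, -10], 0],
    [[0.5, 16, -10], 0]
  ]
}}

```text
time: 6.97
tool_pos: [631.8, 7.7, 121.5]
tcp_rot: [180.0, 0.0, 91.4]
ft_force: [0.0, -0.5, -0.7]
finger_gap: 25.3
```

```bash
python3 - <<'E'
from h import *
q=r.sense();print(q['tool_pos'],q['tcp_rot'])
s=snap('side','s3.png');T=snap('top','t3.png');q=r.sense();print(q['tool_pos'])
S=load('s3.png');crop(S,255,170,345,245,'c9.png',8)
p=q['tool_pos'];z=p[2]
for h in(z+19,z-31): print(h,(proj(S,(p[0],p[1],h))-[255,170])*8+3.5)
E
```

```text
[631.83210505   7.74752331 121.48778821] [1.79983649e+02 6.02549668e-03 9.13706108e+01]
[631.7633828    7.71160227 121.42189031]
140.42189030990158 [365.96941107 145.57914362]
90.4218903099016 [370.41223375 270.34406483]
```

View pics/c9.png

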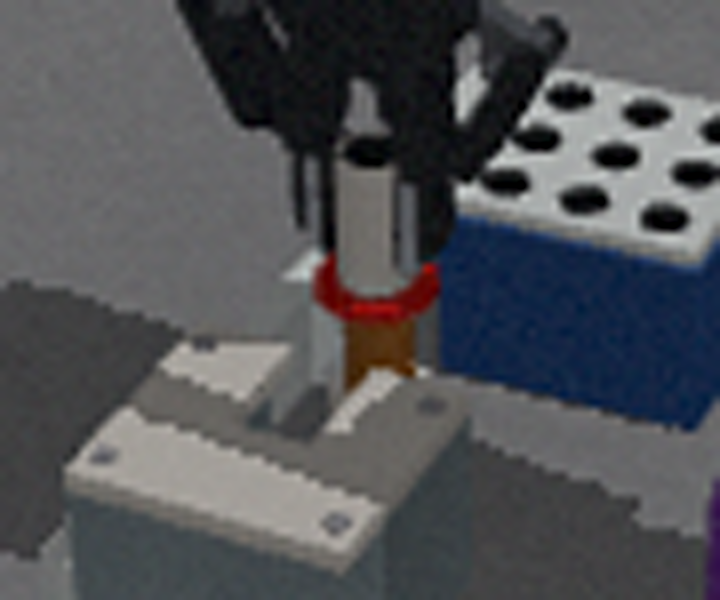

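Call:
{"fn": "drive_tool", "kwargs": {
  "moves": [
    [[-0.2, 8, 0], 0],
    [[-0.4, 16, 0], 0],
    [[-0.6, 24, 0], 0],
    [[-0.8, 32, 0], 0],
    [[-1, 40, 0], 0],
    [[-1.2, 48, 0], 0],
    [[-1.4, 54, 0], 0],
    [[-1.5, 58, 0], 0]
  ]
}}

```text
time: 7.73
tool_pos: [630.1, 67.1, 121.3]
tcp_rot: [-180.0, -0.0, 91.4]
ft_force: [0.1, 0.5, -1.9]
finger_gap: 25.3
```

Call:
{"fn": "drive_tool", "kwargs": {
  "moves": [
    [[0, 0, 0], 0],
    [[0, 1, 0], 0],
    [[0, 2, 0], 0],
    [[0, 3, 0], 0],
    [[0, 4, 0], 0],
    [[0, 4, 0], 0],
    [[0, 4, 0], 0],
    [[0, 4, 0], 0]
  ]
}}

```text
time: 8.4
tool_pos: [630.2, 69.8, 121.3]
tcp_rot: [180.0, 0.0, 91.4]
ft_force: [0.7, 0.2, -0.5]
finger_gap: 25.4
```

Now creep until contact.

Call:
{"fn": "drive_tool", "kwargs": {
  "moves": [
    [[0, 0.5, 0], 0],
    [[0, 1, 0], 0],
    [[0, 1.5, 0], 0],
    [[0, 2, 0], 0],
    [[0, 2.5, 0], 0],
    [[0, 3, 0], 0],
    [[0, 3, 0], 0],
    [[0, 3, 0], 0]
  ]
}}

```text
time: 9.07
tool_pos: [630.2, 73.0, 121.3]
tcp_rot: [-180.0, -0.0, 91.4]
ft_force: [-0.4, 0.5, -1.5]
finger_gap: 25.2
```

Call:
{"fn": "drive_tool", "kwargs": {
  "moves": [
    [[0, 0.5, 0], 0],
    [[0, 1, 0], 0],
    [[0, 1.5, 0], 0],
    [[0, 2, 0], 0],
    [[0, 2, 0], 0],
    [[0, 2, 0], 0],
    [[0, 2, 0], 0],
    [[0, 2, 0], 0]
  ]
}}

```text
time: 9.73
tool_pos: [630.2, 74.7, 121.3]
tcp_rot: [-180.0, 0.0, 91.4]
ft_force: [-0.7, -2.8, -0.3]
finger_gap: 25.4
```

```bash
python3 - <<'E'
from h import *
s=snap('side','s4.png');q=r.sense();print(q['tool_pos'],q['ft_force'],q['wrist_torque'])
S=load('s4.png');crop(S,255,170,345,245,'c10.png',8)
E
```

```text
[630.21711124  74.68817775 121.32742794] [-0.03643186 -3.72219546 -0.50766426] [-0.65679625  0.07643651  0.03037838]
```

View pics/c10.png

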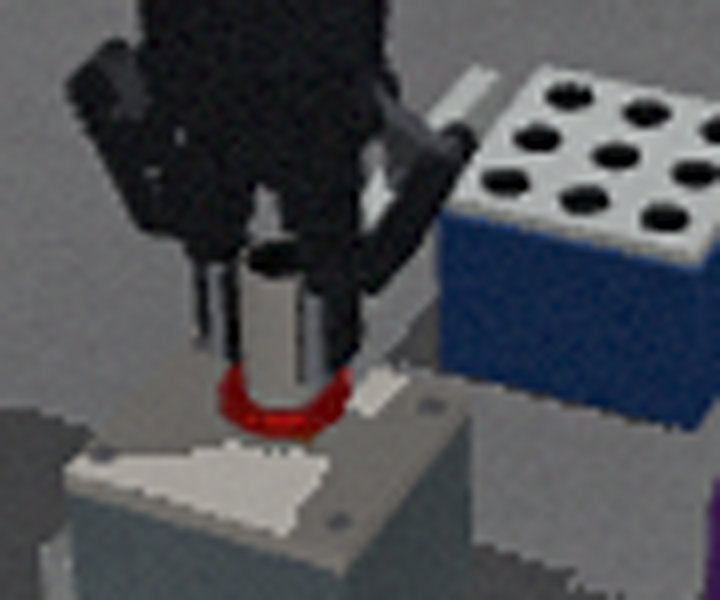

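Contact is at y ≈ 74.6, as predicted, with -3.7 N. The column is fully in the slot, so I lower it until the flange seats.

Call:
{"fn": "drive_tool", "kwargs": {
  "moves": [
    [[0, -0.3, -1], 0],
    [[0, -0.3, -2], 0],
    [[0, -0.3, -3], 0],
    [[0, -0.3, -4], 0],
    [[0, -0.3, -5], 0],
    [[0, -0.3, -5.5], 0],
    [[0, -0.3, -6], 0],
    [[0, -0.3, -6], 0]
  ]
}}

```text
time: 10.45
tool_pos: [630.2, 74.6, 115.3]
tcp_rot: [180.0, 0.0, 91.4]
ft_force: [0.1, -2.7, 0.0]
finger_gap: 25.6
```

Call:
{"fn": "drive_tool", "kwargs": {
  "moves": [
    [[0, 0, -0.3], 0],
    [[0, 0, -0.6], 0],
    [[0, 0, -0.9], 0],
    [[0, 0, -1.2], 0],
    [[0, 0, -1.2], 0],
    [[0, 0, -1.2], 0],
    [[0, 0, -1.2], 0],
    [[0, 0, -1.2], 0]
  ]
}}

```text
time: 11.12
tool_pos: [630.3, 74.6, 115.2]
tcp_rot: [180.0, 0.0, 91.4]
ft_force: [-4.3, -2.6, 9.0]
finger_gap: 25.0
```

Seated, with Fz at 9 N. Open and let it settle.

Call:
{"fn": "drive_tool", "kwargs": {
  "moves": [
    [[0, 0, 0.5], 0],
    [[0, 0, 0.8], 0],
    [[0, 0, 0.8], 0],
    [[0, 0, 0.8], 0],
    [[0, 0, 0.8], 0],
    [[0, 0, 0.8], 0],
    [[0, 0, 0.8], 0],
    [[0, 0, 0.8], 0]
  ],
  "fingers": 50
}}

```text
time: 11.78
tool_pos: [630.2, 74.7, 114.8]
tcp_rot: [-180.0, -0.0, 91.4]
ft_force: [-0.2, -1.5, 0.2]
finger_gap: 50.0
```

Call:
{"fn": "drive_tool", "kwargs": {
  "moves": [
    [[0, 0, 8], 0],
    [[0, 0, 20], 0],
    [[0, 0, 40], 0],
    [[0, 0, 60], 0],
    [[0, 0, 80], 0],
    [[0, 0, 100], 0],
    [[0, -10, 115], 0],
    [[0, -30, 115], 0]
  ]
}}

```text
time: 12.45
tool_pos: [632.5, 46.3, 236.6]
tcp_rot: [179.5, -0.0, 91.5]
ft_force: [1.2, -0.2, 1.3]
finger_gap: 50.3
```

```bash
python3 - <<'E'
from h import *
s=snap('side','s5.png');q=r.sense();print(q['tool_pos'],q['ft_force'])
S=load('s5.png');crop(S,255,170,345,265,'c11.png',6)
for n,P in [('flangetop',(630,74.5,83)),('top',(630,74.5,133))]: print(n,(proj(S,P)-[255,170])*6+2.5)
E
```

```text
[632.00645018  41.40885621 234.7392494 ] [ 0.18503685 -3.1538312  -0.99562181]
flangetop [209.275665   298.56132683]
top [204.25590055 203.77261474]
```

View pics/c11.png

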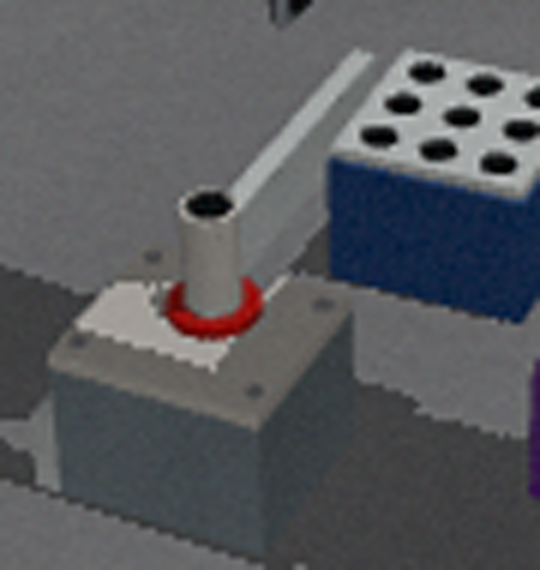

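The column stands upright with its flange on the plate at the slot end: flange at crop (213,308) and top at (209,205), matching the predictions within about 1.5 px. The next step is the keeper.

Call:
{"fn": "drive_tool", "kwargs": {
  "moves": [
    [[-10, -20, 0], -7],
    [[-30, -40, 0], -14],
    [[-50, -60, 0], -21],
    [[-70, -80, 0], -28],
    [[-90, -110, 0], -35],
    [[-105, -130, 0], -42],
    [[-115, -145, -10], -49],
    [[-118, -155, -20], -56]
  ]
}}

```text
time: 13.17
tool_pos: [511.6, -112.3, 211.9]
tcp_rot: [179.8, -0.1, 34.9]
ft_force: [-0.5, -0.8, -0.3]
finger_gap: 49.8
```

Call:
{"fn": "drive_tool", "kwargs": {
  "moves": [
    [[0, 0, -10], -7],
    [[0, 0, -30], -14],
    [[0, 0, -50], -21],
    [[0, 0, -80], -28],
    [[0, 0, -110], -34],
    [[0, 0, -140], -34],
    [[0, 0, -160], -34],
    [[0, 0, -165], -34]
  ]
}}

```text
time: 13.83
tool_pos: [509.7, -109.7, 41.8]
tcp_rot: [-179.9, 0.3, 1.4]
ft_force: [-0.7, -0.3, -0.2]
finger_gap: 49.9
```

Call:
{"fn": "drive_tool", "kwargs": {
  "moves": [
    [[2, 0, 0], 0],
    [[4, 0, 0], 0],
    [[7, 0, 0], 0],
    [[10, 0, 0], 0],
    [[13, 0, 0], 0],
    [[15, 0, 0], 0],
    [[17, 0, 0], 0],
    [[17, 0, 0], 0]
  ]
}}

```text
time: 14.5
tool_pos: [529.8, -110.4, 45.2]
tcp_rot: [180.0, -0.0, 1.4]
ft_force: [0.2, 0.5, 0.1]
finger_gap: 49.7
```

```bash
python3 - <<'E'
from h import *
s=snap('side','s6.png');q=r.sense();print(q['tool_pos'],q['ft_force'],q['tcp_rot'])
S=load('s6.png');crop(S,240,130,420,270,'c12.png',4)
E
```

```text
[ 529.43432561 -110.35915382   45.01748941] [-0.89994056  0.55525348 -1.12582826] [ 1.79996344e+02 -1.04864996e-02  1.38514967e+00]
```

View pics/c12.png

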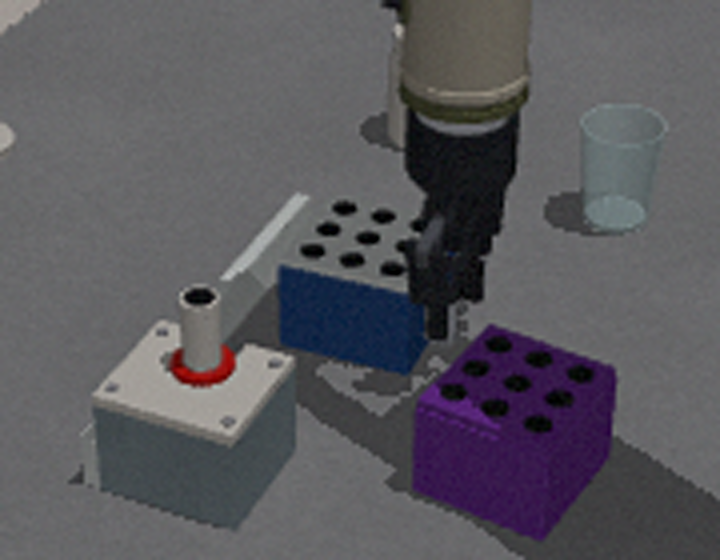

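Call:
{"fn": "drive_tool", "kwargs": {
  "moves": [
    [[5, 0, 0], 0],
    [[10, 0, 0], 0],
    [[15, 0, 0], 0],
    [[20, 0, 0], 0],
    [[25, 0, 0], 0],
    [[30, 0, 0], 0],
    [[34, 0, 0], 0],
    [[38, 0, 0], 0]
  ]
}}

```text
time: 15.22
tool_pos: [567.6, -110.3, 44.8]
tcp_rot: [-180.0, 0.0, 1.4]
ft_force: [-2.4, 0.0, -1.3]
finger_gap: 50.3
```

Call:
{"fn": "drive_tool", "kwargs": {
  "moves": [
    [[0.5, 0, 0], 0],
    [[1, 0, 0], 0],
    [[1.5, 0, 0], 0],
    [[2, 0, 0], 0],
    [[2.5, 0, 0], 0],
    [[3, 0, 0], 0],
    [[3, 0, 0], 0],
    [[3, 0, 0], 0]
  ]
}}

```text
time: 15.88
tool_pos: [570.2, -110.4, 45.0]
tcp_rot: [180.0, -0.0, 1.4]
ft_force: [-2.5, 0.1, 0.8]
finger_gap: 50.2
```

Call:
{"fn": "drive_tool", "kwargs": {
  "moves": [
    [[0.5, 0, 0], 0],
    [[1, 0, 0], 0],
    [[1.5, 0, 0], 0],
    [[2, 0, 0], 0],
    [[2.5, 0, 0], 0],
    [[3, 0, 0], 0],
    [[3, 0, 0], 0],
    [[3, 0, 0], 0]
  ]
}}

```text
time: 16.55
tool_pos: [570.7, -110.1, 43.9]
tcp_rot: [-179.9, 0.3, 1.4]
ft_force: [-13.1, 0.6, 5.8]
finger_gap: 50.2
```

Call:
{"fn": "drive_tool", "kwargs": {
  "moves": [
    [[-10, 0, 0], 0],
    [[-25, 0, 0], 0],
    [[-32, 0, 20], 0],
    [[-32, -10, 50], 7],
    [[-32, -30, 80], 14],
    [[-20, -50, 100], 21],
    [[0, -70, 105], 28],
    [[20, -80, 105], 35]
  ]
}}

```text
time: 17.22
tool_pos: [595.9, -193.5, 154.1]
tcp_rot: [179.6, -0.2, 36.7]
ft_force: [0.6, 0.2, 0.7]
finger_gap: 50.4
```

Call:
{"fn": "drive_tool", "kwargs": {
  "moves": [
    [[20, -6, 0], 7],
    [[35, -6, 0], 14],
    [[41, -6, 0], 21],
    [[41, -6, 0], 28],
    [[41, -6, 0], 35],
    [[41, -6, 0], 42],
    [[41, -6, 0], 49],
    [[41, -6, 0], 55]
  ]
}}

```text
time: 17.88
tool_pos: [634.8, -196.4, 150.0]
tcp_rot: [179.9, 0.0, 91.7]
ft_force: [0.2, 0.8, 0.0]
finger_gap: 49.7
```

```bash
python3 - <<'E'
from h import *
s=snap('side','s7.png');t=snap('top','t7.png');q=r.sense();print(q['tool_pos'],q['ft_force'],q['tcp_rot'])
S=load('s7.png');T=load('t7.png')
a=cv2.resize(S['p'][140:270,250:380],(400,400));b=cv2.resize(T['p'][120:280,240:400],(400,400))
cv2.imwrite('pics/c13.png',np.hstack([a,b])[:,:,::-1])
E
```

```text
[ 634.66663071 -196.40031259  150.04299392] [ 0.00732335 -0.57739545  0.77114594] [1.79943207e+02 1.42183567e-02 9.14973597e+01]
```

View pics/c13.png

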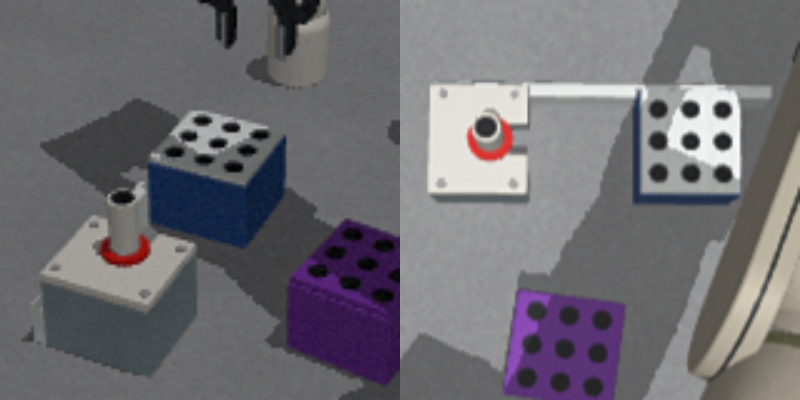

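The keeper lies along the fence (top crop shows its upper edge on the bar). Now I come down behind it and push +y.

Call:
{"fn": "drive_tool", "kwargs": {
  "moves": [
    [[0, 0, -25], 0],
    [[0, 0, -55], 0],
    [[0, 0, -85], 0],
    [[0, 0, -100], 0],
    [[0, 0, -105], 0],
    [[0, 4, -105], 0],
    [[0, 8, -105], 0],
    [[0, 12, -105], 0]
  ]
}}

```text
time: 18.65
tool_pos: [635.9, -184.5, 47.4]
tcp_rot: [179.8, 0.1, 91.3]
ft_force: [0.1, 0.1, -0.2]
finger_gap: 49.7
```

Call:
{"fn": "drive_tool", "kwargs": {
  "moves": [
    [[0, 5, 0], 0],
    [[0, 10, 0], 0],
    [[-0.2, 15, 0], 0],
    [[-0.4, 20, 0], 0],
    [[-0.5, 25, 0], 0],
    [[-0.6, 30, 0], 0],
    [[-0.7, 35, 0], 0],
    [[-0.8, 40, 0], 0]
  ]
}}

```text
time: 19.32
tool_pos: [633.4, -144.0, 44.9]
tcp_rot: [-180.0, 0.0, 91.4]
ft_force: [0.2, -2.8, 0.7]
finger_gap: 49.5
```

Call:
{"fn": "drive_tool", "kwargs": {
  "moves": [
    [[-0.1, 6, 0], 0],
    [[-0.2, 12, 0], 0],
    [[-0.4, 18, 0], 0],
    [[-0.5, 24, 0], 0],
    [[-0.6, 30, 0], 0],
    [[-0.8, 36, 0], 0],
    [[-1, 42, 0], 0],
    [[-1.2, 48, 0], 0]
  ]
}}

```text
time: 19.98
tool_pos: [632.1, -95.7, 44.8]
tcp_rot: [-180.0, -0.0, 91.4]
ft_force: [0.3, -2.9, 0.1]
finger_gap: 49.8
```

```bash
python3 - <<'E'
from h import *
s=snap('side','s8.png');t=snap('top','t8.png');q=r.sense();print(q['tool_pos'],q['ft_force'],q['tcp_rot'])
S=load('s8.png');T=load('t8.png')
a=cv2.resize(S['p'][140:270,250:380],(400,400));b=cv2.resize(T['p'][120:280,240:400],(400,400))
cv2.imwrite('pics/c14.png',np.hstack([a,b])[:,:,::-1])
E
```

```text
[631.97703437 -94.83008091  44.6477292 ] [ 0.04799707 -0.04972534  0.21684164] [-1.79969029e+02 -4.98963935e-02  9.14412184e+01]
```

View pics/c14.png

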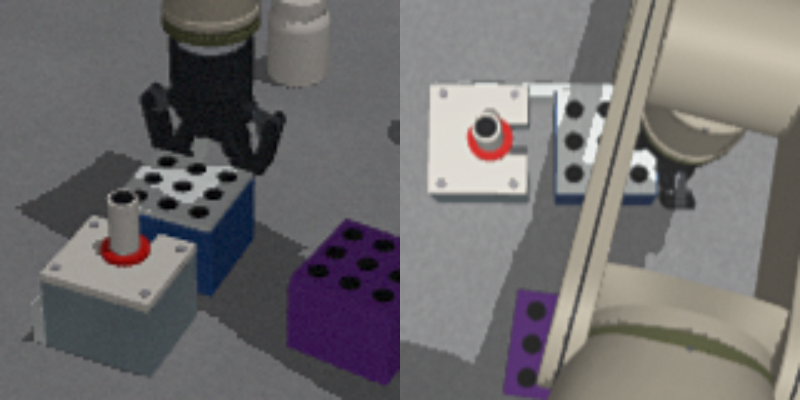

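About 25 mm of gap remains (crop columns 527 to 555).

Call:
{"fn": "drive_tool", "kwargs": {
  "moves": [
    [[-0.1, 3, 0], 0],
    [[-0.2, 6, 0], 0],
    [[-0.2, 9, 0], 0],
    [[-0.3, 12, 0], 0],
    [[-0.4, 15, 0], 0],
    [[-0.5, 17, 0], 0],
    [[-0.5, 19, 0], 0],
    [[-0.5, 21, 0], 0]
  ]
}}

```text
time: 20.75
tool_pos: [631.6, -75.1, 44.8]
tcp_rot: [-180.0, -0.0, 91.4]
ft_force: [0.4, -1.8, -0.2]
finger_gap: 50.1
```

Call:
{"fn": "drive_tool", "kwargs": {
  "moves": [
    [[0, 0.7, 0], 0],
    [[0, 1.4, 0], 0],
    [[0, 2, 0], 0],
    [[0, 2.7, 0], 0],
    [[0, 3.4, 0], 0],
    [[0, 4, 0], 0],
    [[0, 4, 0], 0],
    [[0, 4, 0], 0]
  ]
}}

```text
time: 21.42
tool_pos: [631.7, -71.2, 44.9]
tcp_rot: [-180.0, -0.0, 91.4]
ft_force: [-0.5, -1.6, 0.1]
finger_gap: 49.9
```

Call:
{"fn": "drive_tool", "kwargs": {
  "moves": [
    [[0, 0.5, 0], 0],
    [[0, 1, 0], 0],
    [[0, 1.5, 0], 0],
    [[0, 2, 0], 0],
    [[0, 2.5, 0], 0],
    [[0, 3, 0], 0],
    [[0, 3, 0], 0],
    [[0, 3, 0], 0]
  ]
}}

```text
time: 22.08
tool_pos: [631.5, -69.2, 44.9]
tcp_rot: [-180.0, 0.1, 91.4]
ft_force: [-1.0, -6.2, 0.9]
finger_gap: 50.2
```

Call:
{"fn": "drive_tool", "kwargs": {
  "moves": [
    [[0, 0.3, 0], 0],
    [[0, 0.6, 0], 0],
    [[0, 0.9, 0], 0],
    [[0, 1.2, 0], 0],
    [[0, 1.5, 0], 0],
    [[0, 1.5, 0], 0],
    [[0, 1.5, 0], 0],
    [[0, 1.5, 0], 0]
  ]
}}

```text
time: 22.75
tool_pos: [631.4, -69.1, 45.0]
tcp_rot: [-180.0, 0.2, 91.3]
ft_force: [-1.6, -12.7, 0.0]
finger_gap: 49.8
```

Call:
{"fn": "drive_tool", "kwargs": {
  "moves": [
    [[0, -5, 0], 0],
    [[0, -15, 0], 0],
    [[0, -30, 5], 0],
    [[0, -45, 25], 0],
    [[-20, -50, 50], -7],
    [[-50, -50, 80], -14],
    [[-80, -40, 105], -21],
    [[-100, -20, 105], -28]
  ]
}}

```text
time: 23.42
tool_pos: [533.2, -90.0, 156.4]
tcp_rot: [179.5, -0.1, 62.9]
ft_force: [0.4, -0.6, 1.6]
finger_gap: 49.8
```

Call:
{"fn": "drive_tool", "kwargs": {
  "moves": [
    [[-10, 25, 0], -7],
    [[-15, 50, 0], -14],
    [[-15, 75, 0], -21],
    [[-15, 75, 0], -28],
    [[-15, 75, 0], -35],
    [[-15, 75, 0], -42],
    [[-15, 75, 0], -49],
    [[-15, 75, 0], -56]
  ]
}}

```text
time: 24.08
tool_pos: [517.0, -12.5, 150.6]
tcp_rot: [-180.0, -0.0, 7.0]
ft_force: [-0.5, -0.7, 0.6]
finger_gap: 49.8
```

```bash
python3 - <<'E'
from h import *
s=snap('side','s9.png');t=snap('top','t9.png');q=r.sense();print(q['tool_pos'],q['ft_force'],q['tcp_rot'])
S=load('s9.png');T=load('t9.png')
a=cv2.resize(S['p'][140:270,250:380],(400,400));b=cv2.resize(T['p'][120:280,240:400],(400,400))
cv2.imwrite('pics/c15.png',np.hstack([a,b])[:,:,::-1])
E
```

```text
[516.97220002 -12.47700977 150.45389568] [-0.02046753 -0.08775065 -0.68374803] [ 1.79998921e+02 -3.92494944e-02  7.22733762e+00]
```

View pics/c15.png

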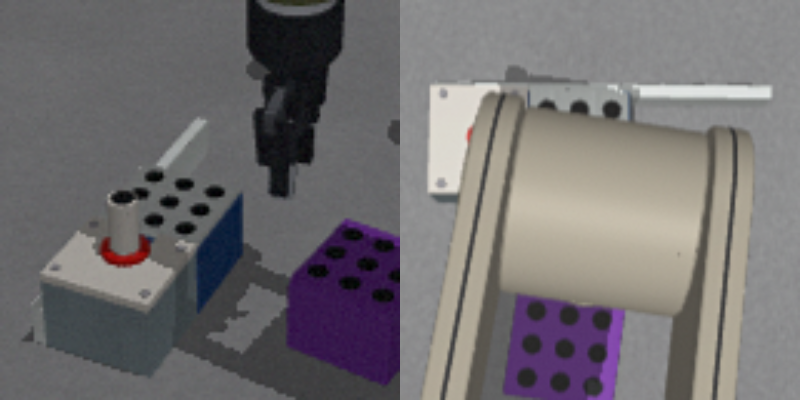

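Call:
{"fn": "drive_tool", "kwargs": {
  "moves": [
    [[28, 0, 0], -6],
    [[28, 0, 0], -6],
    [[28, 0, -25], -6],
    [[28, 0, -55], -6],
    [[28, 0, -85], -6],
    [[28, 0, -100], -6],
    [[28, 0, -105], -6],
    [[28, 0, -105], -6]
  ]
}}

```text
time: 24.85
tool_pos: [543.5, -12.1, 43.6]
tcp_rot: [-180.0, 0.2, 1.5]
ft_force: [0.7, -1.2, 0.0]
finger_gap: 49.6
```

Call:
{"fn": "drive_tool", "kwargs": {
  "moves": [
    [[4, 0, 0], 0],
    [[8, 0, 0], 0],
    [[12, 0, 0], 0],
    [[16, 0, 0], 0],
    [[18, 0, 0], 0],
    [[20, 0, 0], 0],
    [[21, 0, 0], 0],
    [[21, 0, 0], 0]
  ]
}}

```text
time: 25.52
tool_pos: [565.9, -11.8, 44.9]
tcp_rot: [-180.0, -0.0, 1.4]
ft_force: [-0.6, 0.4, -0.1]
finger_gap: 50.1
```

Call:
{"fn": "drive_tool", "kwargs": {
  "moves": [
    [[0.5, 0, 0], 0],
    [[1, 0, 0], 0],
    [[1.5, 0, 0], 0],
    [[2, 0, 0], 0],
    [[2.5, 0, 0], 0],
    [[3, 0, 0], 0],
    [[3, 0, 0], 0],
    [[3, 0, 0], 0]
  ]
}}

```text
time: 26.18
tool_pos: [568.4, -11.9, 44.6]
tcp_rot: [-180.0, 0.0, 1.4]
ft_force: [-3.2, -1.6, 0.2]
finger_gap: 50.2
```

Call:
{"fn": "drive_tool", "kwargs": {
  "moves": [
    [[0.3, 0, 0], 0],
    [[0.6, 0, 0], 0],
    [[0.9, 0, 0], 0],
    [[1.2, 0, 0], 0],
    [[1.5, 0, 0], 0],
    [[1.5, 0, 0], 0],
    [[1.5, 0, 0], 0],
    [[1.5, 0, 0], 0]
  ]
}}

```text
time: 26.85
tool_pos: [568.7, -11.6, 44.2]
tcp_rot: [-180.0, 0.2, 1.4]
ft_force: [-9.2, -0.1, 2.9]
finger_gap: 50.2
```

Call:
{"fn": "drive_tool", "kwargs": {
  "moves": [
    [[-5, 0, 0], 0],
    [[-15, 0, 0], 0],
    [[-23, 0, 0], 0],
    [[-23, -5, 30], 0],
    [[-23, -15, 70], 0],
    [[-23, -40, 105], 0],
    [[-23, -80, 105], 0],
    [[-23, -120, 105], 0]
  ]
}}

```text
time: 27.52
tool_pos: [549.7, -133.1, 154.5]
tcp_rot: [179.8, -0.5, 1.5]
ft_force: [0.4, -0.4, -1.1]
finger_gap: 49.8
```

Call:
{"fn": "drive_tool", "kwargs": {
  "moves": [
    [[0, -40, 10], 0],
    [[0, -70, 20], 0],
    [[0, -90, 30], 0],
    [[0, -100, 40], 0],
    [[0, -100, 40], 0],
    [[0, -100, 40], 0],
    [[0, -100, 40], 0],
    [[0, -100, 40], 0]
  ]
}}

```text
time: 28.18
tool_pos: [547.0, -230.1, 188.9]
tcp_rot: [-179.9, 0.1, 1.5]
ft_force: [0.0, -1.1, 0.2]
finger_gap: 50.4
```

```bash
python3 - <<'E'
from h import *
s=snap('side','s10.png');t=snap('top','t10.png');q=r.sense();print(q['tool_pos'],q['ft_force'],q['tcp_rot'])
S=load('s10.png');T=load('t10.png')
crop(S,250,160,350,270,'c16.png',5);crop(T,240,140,360,220,'c17.png',6)
cv2.imwrite('pics/t10b.png',T['p'][:,:,::-1])
E
```

```text
[ 547.04618107 -230.33502373  189.04369268] [ 0.04952492  0.03574682 -0.92570091] [-1.79950634e+02  6.26954278e-02  1.47606274e+00]
```

View pics/c16.png

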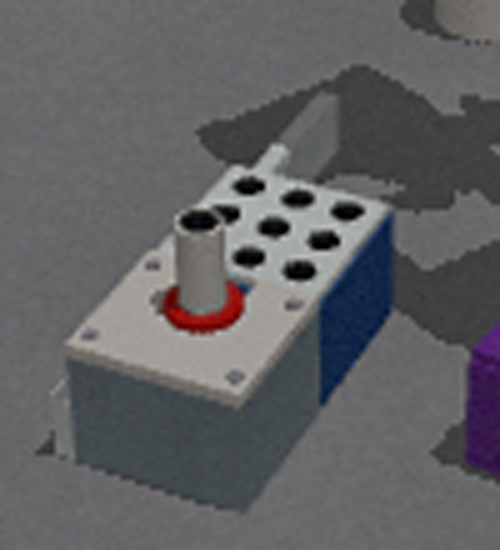

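View pics/c17.png

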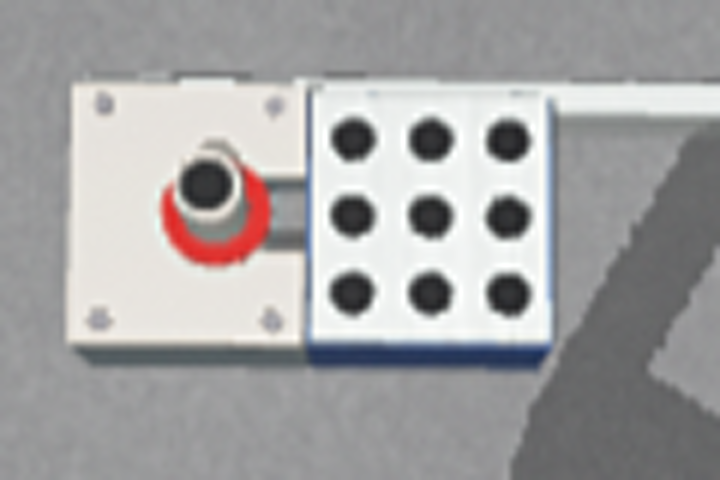

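```bash
python3 - <<'E'
from h import *
T=load('t10.png');S=load('s10.png')
c=lambda p:((p[0]+.5)/6-.5+240,(p[1]+.5)/6-.5+140)
W={k:onz(T,c(p),76)[:2] for k,p in dict(a=(353,139),b=(509,140),d=(353,293),e=(509,293),m=(431,216)).items()}
print('keeper mid',W['m'].round(1),'yaws',[np.degrees(np.arctan2(-(v[0]),v[1])).round(2) for v in (W['a']-W['b'],W['d']-W['e'])],[np.degrees(np.arctan2(v[1],v[0])).round(2) for v in (W['a']-W['d'],W['b']-W['e'])])
print('plate',[onz(T,c(p),78)[:2].round(1) for p in[(72,84),(307,85),(306,346),(68,344)]])
print('keeper',[onz(T,c(p),76)[:2].round(1) for p in[(310,88),(552,92),(550,343),(310,344)]])
print('pred col top px',[((proj(T,(630.5,74.5,z))-[240,140])*6+2.5).round(1) for z in(133,83)])
d0=load('top0.png');df=cv2.absdiff(d0['p'],T['p']).max(2)
for n,(x,y) in dict(pip=(153,160),jar=(472,164),beaker=(447,245)).items(): print(n,(df[y-25:y+25,x-25:x+25]>40).sum())
E
```

```text
keeper mid [633.   -8.2] yaws [np.float64(1.44), np.float64(1.72)] [np.float64(1.73), np.float64(1.3)]
plate [array([680. , 131.4]), array([682.5,  41. ]), array([580.9,  38.1]), array([579. , 128.5])]
keeper [array([681.8,  39.9]), array([683.2, -53.8]), array([585.1, -55.1]), array([582. ,  36.7])]
pred col top px [array([204.9, 186.2]), array([214.3, 212.5])]
pip 0
jar 1844
beaker 1165
```

View pics/t10.png

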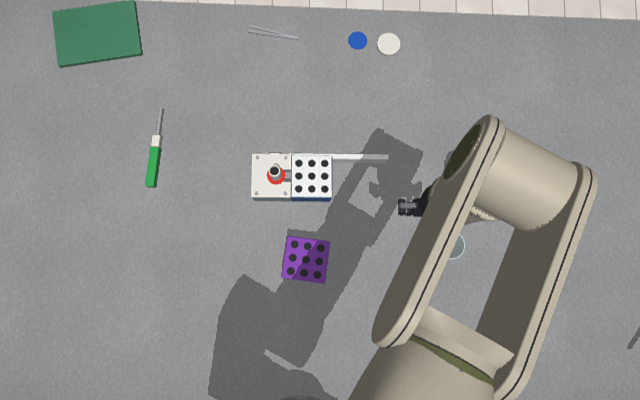

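```bash
python3 - <<'E'
from h import *
S0=load('side0.png');S=load('s10.png');df=cv2.absdiff(S0['p'],S['p']).max(2)
print('jar/beaker side diff',(df[130:168,334:358]>40).sum(),(df[155:190,382:408]>40).sum())
q=r.sense();print(q['time'],np.abs(q['qd']).max()); print(r.hand_in())
E
```

```text
jar/beaker side diff 27 0
28.2833 0.46506929507007955
the job is handed in; nothing more can be done
None
```

The column is in the rack, the keeper is pushed home, and I handed the job in at 28.3 s with the gripper touching nothing.

- **Column:** I gripped it by the white tube and slid it into the slot until it met the slot end, where contact came at the expected spot. Then I lowered it until the flange took load on the plate and let go. In the last pictures it stands upright, within about 3 px of the predicted position in a 6× enlarged view (about 0.5 camera px).
- **Keeper:** I pushed it ungripped, with the fingers open: first to the fence, then to the rack face, then once more to the fence. At the last check its middle was at (633.0, -8.2) mm, against an expected (633.3, -8.5). Its yaw was about 1.5°, the same as the dock's, and I saw no gap at the rack face or the fence.
- **Bystanders:**
  - The pipette's pixels had not changed in the top view, nor the beaker's in the side view.
  - The arm hid the jar and beaker in the final top view, so I compared them in the side view only.
  - The jar's patch there showed 27 changed pixels. I took these to be the arm or its shadow and did not check further; nothing went near the jar.
- **Forces:** the highest reading at the end of any move was about 14 N, well under the limits.

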